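# Put the lampwork tools back in the fitted tool tray

## Task

The glass bead class is over: put the graphite paddle, the graphite reamer, the grooved bead roller and the glass frit jar back into the tool tray, each lying flat (the jar standing upright) on the floor of the recess cut to its shape. Set the glass jar down without dropping it. Leave the paint scraper and the smooth steel block where they lie; they belong to another bench.

Things in the scene. Friction and masses are not known exactly. Their poses are not given: they have to be found in the camera images.
- paddle: Graphite paddle, 168 mm long, 110 g: round brown wooden handle 22 mm thick (x -88 to +16 mm), thin shank, dark grey rectangular graphite pad 50 x 44 x 12 mm (x +30 to +80). Lies flat. Origin on its underside below its balance point, on the handle near the pad, where it is best gripped (handle axis 11 mm higher); x along the tool to the pad, z up. Goes in bay_wide.
- reamer: Graphite reamer, 166 mm long, 80 g: six-sided brown wooden handle 20 mm across flats (x -78 to +22 mm), brass collar, thin shank, dark grey tapered graphite point ending at x +88. Lies on a flat of its handle. Origin on its long axis, 10 mm above what it lies on, on the handle near the balance point, where it is best gripped; x along the tool to the tip. Goes in bay_narrow.
- roller: Grooved bead roller: dark grey graphite block 80 x 36 x 24 mm (x, y, z), 130 g, with three grooves 10, 14 and 20 mm wide and 10 mm deep across its top, running along y. Origin: centre of its underside; z up. Goes in bay_oblong.
- jar: Closed glass frit jar with a flat round aluminium lid: 48 mm in diameter (lid 46 mm, its top 11 mm), 55 mm high, 140 g, standing upright. Origin: centre of its underside; z up. Fragile: set down, not dropped. Goes in bay_round.
- scraper: Look-alike of the paddle, not to be moved: paint scraper with a flattened brown wooden handle 104 x 24 x 18 mm (x -88 to +16 mm) and a thin flared bright steel blade up to x +80. Origin on its underside, on the handle near the blade; x points to the blade.
- block: Look-alike of the bead roller, not to be moved: smooth dark steel block 80 x 36 x 24 mm (x, y, z) without grooves, 0.5 kg. Origin: centre of its underside.
- bay_wide: Plywood insert 210 x 80 mm (x, y) with a centred wide long recess, 191 x 68 mm, for the paddle, lengthwise, either way round. The wooden tool tray (226 x 260 mm, walls 22 mm high) holds all four inserts side by side and parallel. Fixed in the wooden tool tray; grey-lined floor. Origin: centre of the underside, 5 mm above the bench; floor of the recess 4 mm, insert top 14 mm above the origin.
- bay_narrow: Plywood insert 210 x 80 mm (x, y) with a centred narrow long recess, 191 x 38 mm, for the reamer, lengthwise, either way round. May have changed places with bay_wide. Fixed in the wooden tool tray; grey-lined floor. Origin: centre of the underside, 5 mm above the bench; floor of the recess 4 mm, insert top 14 mm above the origin.
- bay_oblong: Plywood insert 104 x 80 mm (x, y) with a centred oblong recess, 94 x 56 mm, for the bead roller, its length along x, either way round, grooves up. Fixed in the wooden tool tray; grey-lined floor. Origin: centre of the underside, 5 mm above the bench; floor of the recess 4 mm, insert top 14 mm above the origin.
- bay_round: Plywood insert 104 x 80 mm (x, y) with a centred round recess 66 mm in diameter, for the frit jar. May have changed places with bay_oblong. Fixed in the wooden tool tray; grey-lined floor. Origin: centre of the underside, 5 mm above the bench; floor of the recess 4 mm, insert top 14 mm above the origin.
Things that resemble listed ones, but are neither listed nor needed, are in the scene too. What is shaped like the roller but purple is not meant.

How it is judged (in metres and radians):
At the end, for the whole second after the job is handed in: Paddle, reamer, roller and jar each in its own recess (origin within 12 to 20 mm of the insert's centre), on its floor within 4 mm, flat or upright within 5 degrees, released, at rest; scraper and steel block within 20 mm of where they lay (x of paddle in the frame of bay_wide between -0.02 and 0.02 m and y of paddle in the frame of bay_wide between -0.016 and 0.016 m and z of paddle in the frame of bay_wide between 0.001 and 0.008 m and linear speed of each of paddle, reamer, roller, jar below 0.02 m/s and angle between each of paddle, roller, jar's own z axis and vertical below 0.09 rad and x of reamer in the frame of bay_narrow between -0.02 and 0.02 m and y of reamer in the frame of bay_narrow between -0.014 and 0.014 m and z of reamer in the frame of bay_narrow between 0.011 and 0.018 m and angle between reamer's own x axis and vertical between 1.49 and 1.65 rad and x of roller in the frame of bay_oblong between -0.012 and 0.012 m and y of roller in the frame of bay_oblong between -0.014 and 0.014 m and z of roller in the frame of bay_oblong between 0.001 and 0.008 m and x of jar in the frame of bay_round between -0.013 and 0.013 m and y of jar in the frame of bay_round between -0.013 and 0.013 m and z of jar in the frame of bay_round between 0.001 and 0.008 m and distance of each of scraper, block from where it was at the start of the episode below 0.02 m); the robot touches nothing.
It fails at once if the scraper or the steel block is moved (distance of any of scraper, block from where it was at the start of the episode above 0.03 m).
It fails at once if the glass jar is dropped (falls freely, out of the fingers, from more than about 25 mm) (linear speed of jar above 0.5 m/s and contact force between the fingers and jar below 0.05 N).
It fails at once if the glass jar is tipped over (angle between jar's own z axis and vertical above 0.8 rad).
It also fails if it takes over 128 s, if anything falls off the work surface, if the arm or the gripper's body presses on something with over 40 N, if the wrist force passes 120 N, or if a joint passes its speed limit or range.

## Robot

A 7-joint arm with a two-finger parallel gripper is mounted at the origin on the work surface. World frame = base frame: x ahead of the robot, y to its left, z up, the work surface at z = 0. Lengths are in mm, angles in rad, forces in N, time in s.
With the tool pointing down it reaches from about 425 to 875 mm from the base axis. Payload 8.4 kg.
Tool frame: the origin (TCP) lies at the very end of the fingers, on their centre line; the grasp point (between the pads) lies 19 mm behind it (robot.tcp_to_grasp is the distance from the TCP to the grasp point, in mm); z points along the fingers, y is the line along which they close (so a half turn about z gives the same grasp; the last joint's range is limited). The gripper opens to 85 mm and grips with 20 to 120 N. Pads are 22 mm wide; open, the fingers measure 114 mm over their backs; the gripper's body (76 mm by 85 mm) begins 54 mm behind the grasp point. The pads swing forward as they close: fully open they stand 13 mm farther back than shut.
Start: joints at [-1.318, 0.333, 0.04, 1.465, -0.013, 1.343, -0.059], TCP at [223.982, 610.161, 231.308] pointing down, gripper open.
Joint ranges: [-2.58, 2.58], [-0.38, 2.09], [-1.3, 1.39], [0.25, 2.4], [-1.5, 4.64], [0.08, 2.09], [-2.65, 2.65]. Speed limits (rad/s): [2.22, 2.22, 2.79, 2.79, 3.14, 3.14, 3.14].

## Interface

Orientations are given as a 3x3 rotation matrix whose columns are the frame's x, y, z axes.
In Python, from bench import robot gives the robot as it stands. The module is installed in compiled form; this text tells all that it offers.
- The arm moves only by the shell command python3 -m inch 'ROWS'. ROWS is rows parted by semicolons, their numbers by spaces, 1 to 8 of them, each of 7 numbers: a rotation vector rx, ry, rz in rad, then dx, dy, dz in mm, then the opening from 0.0 (shut) to 1.0 (fully open); each row is the pose to reach, as a shift and turn from the pose commanded when the command began, along the tool's axes at that moment; what a row does not reach only later rows make up. A row lasts 1/8 s, in which the tool goes at most 62.5 mm and 0.188 rad, less where a joint would pass 70% of its speed; a pose out of reach is approached as far as the arm can. The fingers move at their own pace and stop on an object; the grip force is fixed at half the most. Time passes only in rows, so rows that do not move let the fingers close. It prints the time, the measured TCP pose, the force, the opening and the grip force at its end.
- robot.state(): the state, without advancing time (a new reading comes with each control period).
- robot.snapshot(name): name is "side" or "top"; returns the picture (480x640x3 uint8, blue, green, red); there is no depth.
- robot.camera_params(name): a dict with "intrinsics" (3x3 intrinsics, pixels), "world_from_camera" (4x4, takes a point from camera to world coordinates). Camera axes: x right, y down, z forward; pixel columns grow to the right and rows downward; lengths in mm; the calibration is good to about 2 mm. A picture is of the moment at which its call begins. camera_params takes no time and is no camera call.
- robot.finish_job(): hands the job in; it is judged then, once.
The state is a dict: "time_s": time; "joints": joint angles; "dq": joint speeds; "joint_efforts": joint torques, N m; "position": TCP position; "orientation": TCP orientation; "wrist_force": force on the tool from outside, world axes, zero at the start; "torque": the same for the moment, N m; "opening": opening from 0.0 (shut) to 1.0 (fully open); "grasp_force": force on a finger pad.
Only numpy, scipy, OpenCV 4.12 (cv2) and the standard library are available. Lean on these libraries where they do the work, as an engineer would, in place of code of your own. Each camera call takes 0.05 s, during which the arm holds its last target. There are 200 camera calls.

## Working session

There is one attempt and no reset: what is moved stays moved. The work goes in short steps, Python scripts to look and compute and a shell command to move; the robot and the scene stay as the last step left them, time stands still between calls to the robot, and variables do not carry over. Pictures are saved under pics/ and viewed, at most 14 in all, crops included, and the job is handed in when it is done.

```bash
mkdir -p pics; python3 - <<'E'
from bench import robot
import cv2,numpy as np
np.set_printoptions(suppress=True,precision=3)
for n in("top","side"):
    cv2.imwrite(f"pics/{n}0.png",robot.snapshot(n)); p=robot.camera_params(n); print(n,p["intrinsics"],p["world_from_camera"])
s=robot.state(); print(s["time_s"],s["position"],s["orientation"],s["opening"])
E
```

```text
top [[593.262   0.    316.925]
 [  0.    593.262 234.609]
 [  0.      0.      1.   ]] [[  -0.009   -0.98     0.197  210.635]
 [  -1.       0.009   -0.001  -20.375]
 [  -0.001   -0.197   -0.98  1311.809]
 [   0.       0.       0.       1.   ]]
side [[523.389   0.    318.831]
 [  0.    523.389 234.256]
 [  0.      0.      1.   ]] [[   0.999   -0.028    0.02   431.427]
 [  -0.034   -0.753    0.657 -711.568]
 [  -0.004   -0.657   -0.754  791.463]
 [   0.       0.       0.       1.   ]]
0.1 [223.871 609.788 230.492] [[-0.939  0.345 -0.   ]
 [ 0.345  0.939 -0.001]
 [-0.    -0.001 -1.   ]] 0.9986176891518986
```

View pics/top0.png

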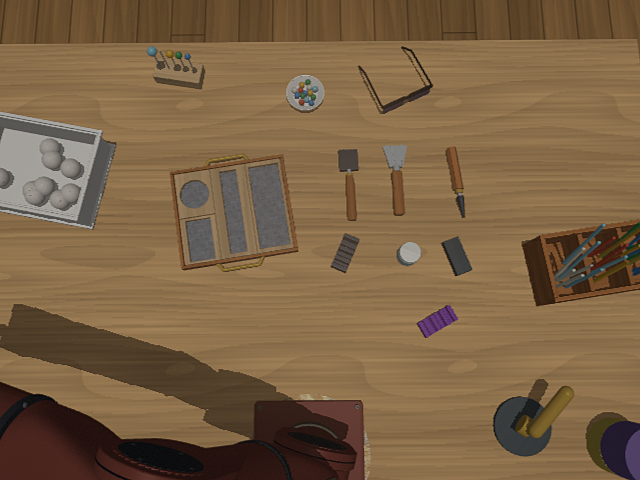

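View pics/side0.png

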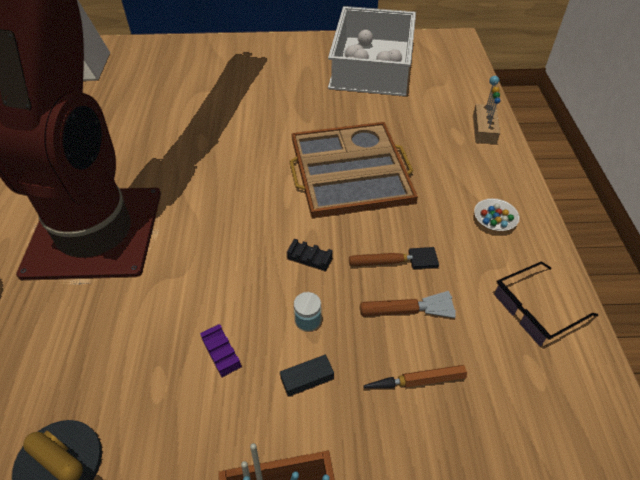

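The top view shows these pairs that could be confused:
- Paddle, dark square pad (348,185), vs scraper, bright blade (397,180). The reamer is at (456,182), point down.
- Roller, grooved dark (345,253), vs smooth block (457,256) and purple look-alike (437,321).
- Jar (409,253) has no look-alike nearby. The tray is at (235,212), with the round bay at upper left and the wide bay on the right.

I choose the dark-pad paddle and the grooved dark block, and will check them in a close crop.

```bash
python3 - <<'E'
import cv2,numpy as np
def crop(n,x0,y0,x1,y1,k,out):
    im=cv2.imread(f"pics/{n}0.png")[y0:y1,x0:x1]
    im=cv2.resize(im,None,fx=k,fy=k,interpolation=cv2.INTER_CUBIC)
    im=cv2.convertScaleAbs(im,alpha=1.5,beta=15)
    for x in range((x0+9)//10*10,x1,10):
        cv2.line(im,(int((x-x0+.5)*k),0),(int((x-x0+.5)*k),6),(0,255,255),1); 
        if x%20==0: cv2.putText(im,str(x),(int((x-x0+.5)*k)-10,18),0,.4,(0,255,255),1)
    for y in range((y0+9)//10*10,y1,10):
        cv2.line(im,(0,int((y-y0+.5)*k)),(6,int((y-y0+.5)*k)),(0,255,255),1)
        cv2.putText(im,str(y),(8,int((y-y0+.5)*k)+4),0,.4,(0,255,255),1)
    cv2.imwrite(f"pics/{out}.png",im); print(im.shape)
crop("top",320,138,480,283,4,"c_top")
crop("side",270,235,480,400,3.6,"c_side")
crop("top",165,148,305,278,4.5,"c_tray")
crop("side",285,115,420,220,5,"c_trayside")
E
```

```text
(580, 640, 3)
(594, 756, 3)
(585, 630, 3)
(525, 675, 3)
```

View pics/c_top.png

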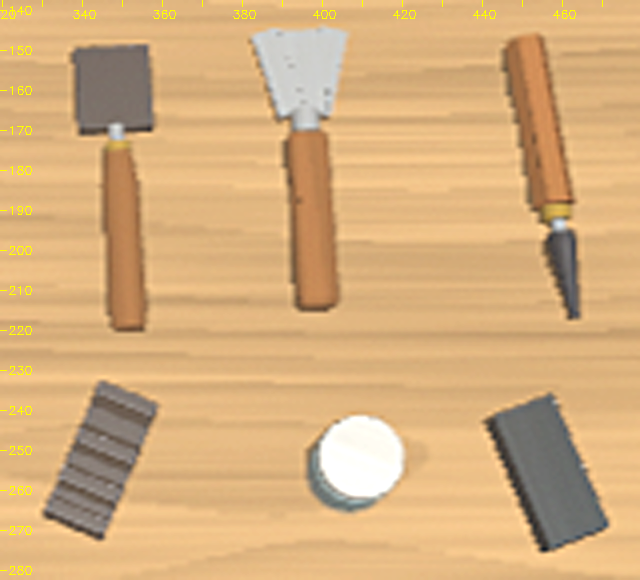

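View pics/c_side.png

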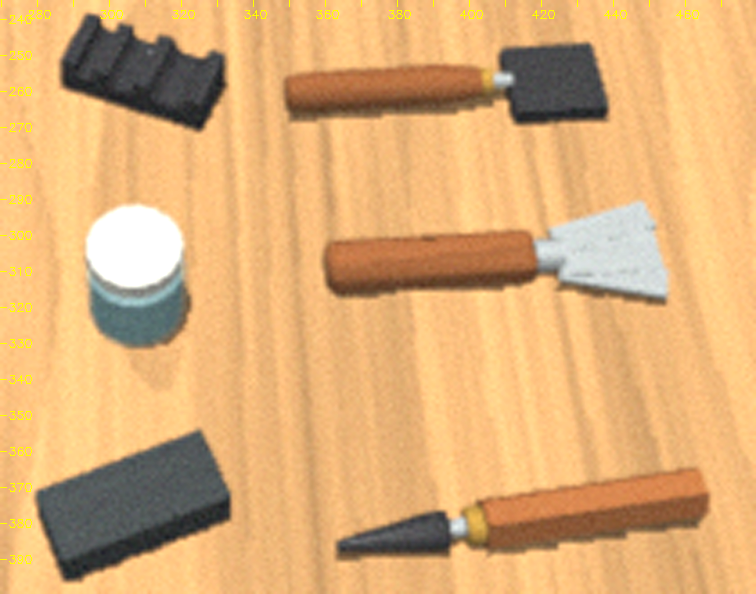

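View pics/c_tray.png

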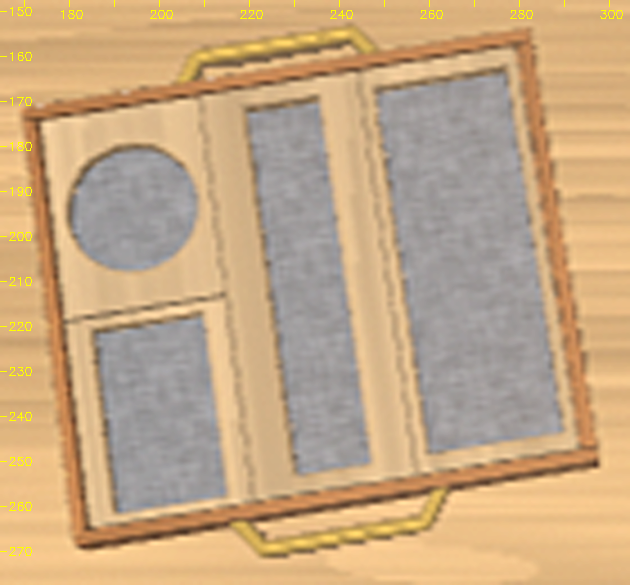

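View pics/c_trayside.png

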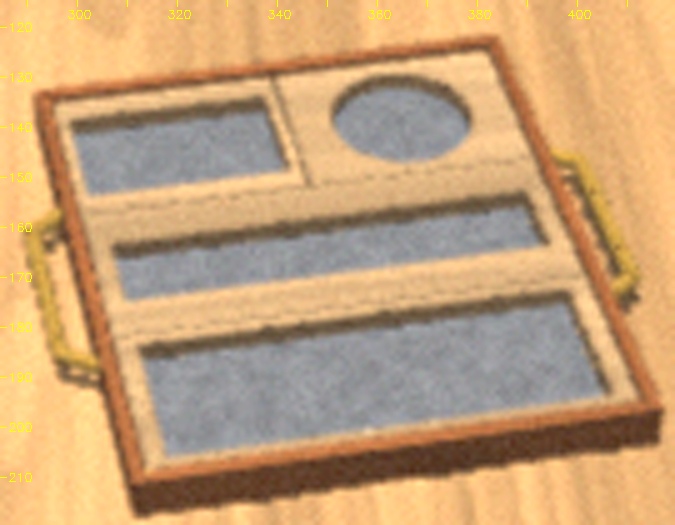

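The crops confirm the choices. The paddle has a dark pad at (348,160). The roller has three grooves at (345,253). The smooth block (457,256) and the steel-bladed scraper are not to be touched. The tray columns from the left are round (top) and oblong (bottom), then narrow, then wide.

```bash
cat > h.py <<'E'
from bench import robot
import numpy as np, cv2
np.set_printoptions(suppress=True,precision=3)
def P(n):
    p=robot.camera_params(n); T=np.linalg.inv(np.array(p["world_from_camera"])); return np.array(p["intrinsics"])@T[:3]
PT,PS=P("top"),P("side")
def tri(a,b):
    X=cv2.triangulatePoints(PT,PS,np.array(a,float).reshape(2,1),np.array(b,float).reshape(2,1)).ravel(); X=X[:3]/X[3]
    pr=PT@np.r_[X,1]; e=np.hypot(*(pr[:2]/pr[2]-a)); return X,e
def onz(n,px,z):  # pixel at known height
    M=P(n); A=np.c_[M[:,0],M[:,1],M[:,2]*z+M[:,3]]; X=np.linalg.solve(A,[*px,1]); return X[:2]/X[2]
E
cat > t.py <<'E'
from h import *
ct=lambda x,y:np.array((320+x/4-.5,138+y/4-.5)); cs=lambda x,y:np.array((270+x/3.6-.5,235+y/3.6-.5))
tt=lambda x,y:np.array((165+x/4.5-.5,148+y/4.5-.5)); ts=lambda x,y:np.array((285+x/5-.5,115+y/5-.5))
pts=dict(
 trayUL=(tt(25,112),ts(495,38)),trayUR=(tt(530,31),ts(660,407)),trayLR=(tt(597,459),ts(137,480)),trayLL=(tt(82,545),ts(40,93)),
 padUL=(ct(75,47),cs(592,44)),padUR=(ct(148,45),cs(606,108)),padLR=(ct(155,130),cs(517,112)),padLL=(ct(80,134),cs(501,50)),
 handleEnd=(ct(127,324),cs(288,94)),ferrule=(ct(117,145),cs(487,80)),
 rolUL=(ct(100,382),cs(222,57)),rolUR=(ct(158,405),cs(203,115)),rolLR=(ct(103,538),cs(65,68)),rolLL=(ct(45,513),cs(92,17)),
 lid=(ct(361,457),cs(135,246)),
 reamEnd=(ct(525,40),cs(702,490)),collar=(ct(556,213),cs(477,524)),tip=(ct(574,317),cs(340,547)),
 wideUL=(tt(375,88),ts(572,292)),wideUR=(tt(506,68),ts(610,393)),wideLL=(tt(428,454),ts(138,348)),narUL=(tt(243,108),ts(527,195)),narUR=(tt(320,96),ts(550,245)),narLL=(tt(296,474),ts(112,246)),
 roundC=(tt(133,207),ts(402,118)),oblUL=(tt(92,331),ts(265,97)),oblUR=(tt(204,314),ts(292,172)))
R={}
for k,(a,b) in pts.items(): R[k],e=tri(a,b); print(k,R[k].round(1),round(e,2))
c=np.mean([R["tray"+q] for q in("UL","UR","LR","LL")],0)
d=(R["trayUL"]+R["trayUR"]-R["trayLL"]-R["trayLR"])[:2]; d/=np.hypot(*d); a=np.arctan2(d[1],d[0])
n=np.array([-d[1],d[0]]); print("tray",c,"yaw",a,"len",np.hypot(*(R["trayUL"]-R["trayLL"])[:2]),np.hypot(*(R["trayUL"]-R["trayUR"])[:2]))
for k,u,v in(("round",53,80),("oblong",-53,80),("narrow",0,0),("wide",0,-80)): print(k,(c[:2]+u*d+v*n).round(1))
for k in("wideUL","wideUR","wideLL","narUL","narUR","narLL","roundC","oblUL","oblUR"):
  q=R[k][:2]-c[:2]; print(k,(q@d).round(1),(q@n).round(1))
r=np.mean([R["rol"+q] for q in("UL","UR","LR","LL")],0); dr=R["rolUL"]+R["rolUR"]-R["rolLL"]-R["rolLR"]; print("roller",r,np.arctan2(dr[1],dr[0]),np.hypot(*dr[:2])/2)
p=np.mean([R["pad"+q] for q in("UL","UR","LR","LL")],0);dp=p-R["handleEnd"];dp=dp[:2]/np.hypot(*dp[:2]);print("paddle",p[:2]-55*dp,R["handleEnd"][:2]+88*dp,np.arctan2(dp[1],dp[0]))
d=R["tip"]-R["reamEnd"];L=np.hypot(*d[:2]);d=d[:2]/L;print("reamer",L,R["tip"][:2]-88*d,R["reamEnd"][:2]+78*d,np.arctan2(d[1],d[0]))
E
python3 t.py
```

```text
trayUL [617.7 310.7  20.6] 0.3
trayUR [657.2  56.1  22.7] 0.23
trayLR [437.9  23.   21.6] 0.58
trayLL [398.1 274.2  22.4] 0.81
padUL [672.5 -72.1  10.9] 0.26
padUR [ 673.2 -114.3    9.5] 0.02
padLR [ 623.6 -116.9   10.8] 0.83
padLL [621.8 -74.1   9.8] 0.77
handleEnd [508.  -98.8   9.6] 0.14
ferrule [612.9 -95.1  11.6] 0.11
rolUL [473.1 -82.3  21.5] 0.13
rolUR [ 461.4 -114.7   13.9] 0.23
rolLR [388.2 -82.3  15.3] 0.8
rolLL [402.2 -50.5  18.8] 0.98
lid [ 424.6 -220.4   52.7] 0.34
reamEnd [ 675.  -331.5   10.3] 0.49
collar [ 572.1 -343.7    9.3] 0.58
tip [ 511.4 -351.     6.9] 0.36
wideUL [630.9 135.1  15.7] 0.58
wideUR [638.6  68.4  19.5] 0.17
wideLL [441.3 106.3  16.5] 0.23
narUL [620.4 201.8  15. ] 0.24
narUR [625.1 162.3  19.4] 0.31
narLL [431.6 170.9  17.9] 0.17
roundC [568.2 255.3  18. ] 0.24
oblUL [505.  273.8  17.5] 0.34
oblUR [513.6 218.4  17.7] 0.56
tray [527.737 165.994  21.817] yaw 0.15736886697022295 len 222.655766457498 257.683170787996
round [567.5 253.3]
oblong [462.9 236.7]
narrow [527.7 166. ]
wide [540.3  87. ]
wideUL 97.1 -46.7
wideUR 94.2 -113.8
wideLL -94.7 -45.4
narUL 97.2 20.8
narUR 95.6 -18.9
narLL -94.2 19.9
roundC 54.0 81.8
oblUL -5.5 110.0
oblUR -5.7 54.0
roller [431.232 -82.472  17.376] -0.41914947593106383 78.8938716161941
paddle [592.82  -96.096] [595.985 -95.995] 0.031889043301962426
reamer 164.72938387131111 [ 598.79  -340.585] [ 597.529 -340.736] -3.022801123739173
```

```bash
cat > go.py <<'E'
# usage: go.py x y z closing_yaw -> rotvec, shift in present tool axes
import sys
from h import *
from scipy.spatial.transform import Rotation as Ro
x,y,z,a=map(float,sys.argv[1:5]); s=robot.state(); R=np.array(s["orientation"]); p=np.array(s["position"])
yv=np.array([np.cos(a),np.sin(a),0]); zv=np.array([0,0,-1.]); D=np.c_[np.cross(yv,zv),yv,zv]
r=Ro.from_matrix(R.T@D).as_rotvec(); d=R.T@(np.array([x,y,z])-p)
print("rot",r.round(3),"d",d.round(1),"dist",np.linalg.norm(d).round(),"rows",max(np.linalg.norm(d)/62.5,np.linalg.norm(r)/.188).round(1),"t",s["time_s"],"open",round(s["opening"],3),"f",np.round(s["wrist_force"],1),s["grasp_force"])
E
python3 go.py 594.5 -96 150 1.603; python3 -c "
from h import *
print(onz('top',(320+101.5/4-.5,138+459.5/4-.5),24))"
```

```text
rot [-0.001 -0.    -0.384] d [-591.1 -534.7   81.4] dist 801.0 rows 12.8 t 0.1 open 0.999 f [ 0.4 -0.7 -0.2] 0.0
[428.757 -82.275]
```

```bash
T='0 0 -0.384 -591 -534.7 81.4 1'; python3 -m inch '0 0 -0.19 -46 -42 6 1;0 0 -0.384 -92 -84 12 1;0 0 -0.384 -138 -126 18 1;0 0 -0.384 -184 -168 24 1;0 0 -0.384 -230 -209 30 1;0 0 -0.384 -276 -250 36 1;0 0 -0.384 -322 -292 42 1;0 0 -0.384 -368 -333 48 1'; python3 go.py 594.5 -96 150 1.603
```

```text
time_s: 1.1
position: [455.1, 168.8, 183.1]
orientation: [[-0.999, -0.032, 0.0], [-0.032, 0.999, 0.0], [-0.0, 0.0, -1.0]]
wrist_force: [0.4, 0.7, 0.2]
opening: 1.001
grasp_force: 0.0
rot [0. 0. 0.] d [-130.8 -269.1   33. ] dist 301.0 rows 4.8 t 1.1 open 1.001 f [0.4 0.7 0.2] 0.0
```

```bash
python3 -m inch '0 0 0 -26 -54 7 1;0 0 0 -52 -108 13 1;0 0 0 -78 -162 20 1;0 0 0 -105 -216 26 1;0 0 0 -131 -269 33 1;0 0 0 -131 -269 80 1;0 0 0 -131 -269 80 1'; python3 go.py 594.5 -96 6 1.603
```

```text
time_s: 1.98
position: [591.5, -93.9, 99.9]
orientation: [[-0.999, -0.031, -0.007], [-0.031, 1.0, -0.0], [0.007, 0.0, -1.0]]
wrist_force: [-0.3, 1.0, 0.6]
opening: 1.004
grasp_force: 0.0
rot [ 0.    -0.007 -0.001] d [-3.6 -2.2 93.9] dist 94.0 rows 1.5 t 1.975 open 1.004 f [-0.3  1.   0.6] 0.0
```

```bash
python3 -m inch '0 0 0 0 0 0 1;0 0 0 0 0 0 1' | head -2; python3 go.py 594.5 -96 6 1.603
```

```text
time_s: 2.22
position: [595.3, -93.1, 105.2]
rot [0.    0.003 0.001] d [ 1.1 -2.9 99.2] dist 99.0 rows 1.6 t 2.225 open 0.997 f [-0.8  0.1  0.4] 0.0
```

Descend, settle, then close (two commands, with a check between).

```bash
python3 -m inch '0 0 0 0 -1 45 1;0 0 0 0 -2 80 1;0 0 0 0 -2 90 1;0 0 0 0 -2 90 1;0 0 0 0 -2 90 1' | head -2; python3 go.py 594.5 -96 6 1.603
```

```text
time_s: 2.85
position: [595.6, -95.9, 15.2]
rot [-0.     0.003  0.   ] d [ 1.1 -0.   9.2] dist 9.0 rows 0.1 t 2.85 open 1.001 f [ 0.  -0.8  0.1] 0.0
```

```bash
python3 -m inch '0 0 0 1 0 9 1;0 0 0 1 0 9 0;0 0 0 1 0 9 0;0 0 0 1 0 9 0;0 0 0 1 0 9 0;0 0 0 1 0 9 0;0 0 0 1 0 9 0;0 0 0 1 0 9 0'; python3 -m inch '0 0 0 0 0 -60 0;0 0 0 0 0 -100 0;0 0 0 0 0 -100 0;0 0 0 0 0 -100 0;0 0 0 0 0 -100 0'; python3 go.py 540.3 87 106 1.728
```

```text
time_s: 3.85
position: [593.5, -96.0, 4.7]
orientation: [[-0.999, -0.032, 0.0], [-0.032, 0.999, 0.0], [-0.0, 0.0, -1.0]]
wrist_force: [-2.2, 0.3, 6.4]
opening: 0.226
grasp_force: 58.8
time_s: 4.47
position: [592.3, -95.8, 102.8]
orientation: [[-0.999, -0.032, -0.003], [-0.032, 0.999, -0.0], [0.003, 0.0, -1.0]]
wrist_force: [-0.0, 0.2, -1.2]
opening: 0.223
grasp_force: 59.4
rot [ 0.    -0.003 -0.125] d [ 46.1 184.3  -3.1] dist 190.0 rows 3.0 t 4.475 open 0.223 f [-0.   0.2 -1.2] 59.35256819240749
```

```bash
python3 -m inch '0 0 -0.06 15 60 -3 0;0 0 -0.125 30 120 -3 0;0 0 -0.125 46 184 -3 0;0 0 -0.125 46 184 -3 0;0 0 -0.125 46 184 -3 0;0 0 -0.125 46 184 -3 0' | head -2; python3 go.py 540.3 87 15 1.728
```

```text
time_s: 5.22
position: [541.6, 84.6, 106.9]
rot [-0.001 -0.001 -0.003] d [ 0.9  2.6 91.9] dist 92.0 rows 1.5 t 5.225 open 0.227 f [-0.8 -0.4 -2.2] 59.39683451782912
```

```bash
python3 -m inch '0 0 0 1 2 45 0;0 0 0 1 2 72 0;0 0 0 1 2 85 0;0 0 0 1 2 85 0;0 0 0 1 2 85 0' | head -4; python3 go.py 540.3 87 15 1.728
python3 -c "
from h import *
cv2.imwrite('pics/p1.png',cv2.resize(robot.snapshot('side')[100:300,270:470],None,fx=3,fy=3))"
```

```text
time_s: 5.85
position: [541.1, 88.1, 23.4]
orientation: [[-0.988, -0.156, 0.002], [-0.156, 0.988, 0.0], [-0.002, 0.0, -1.0]]
wrist_force: [0.6, 0.3, -1.6]
rot [ 0.     0.002 -0.001] d [ 1.  -0.9  8.4] dist 8.0 rows 0.1 t 5.85 open 0.222 f [ 0.6  0.3 -1.6] 59.385086288675666
```

View pics/p1.png

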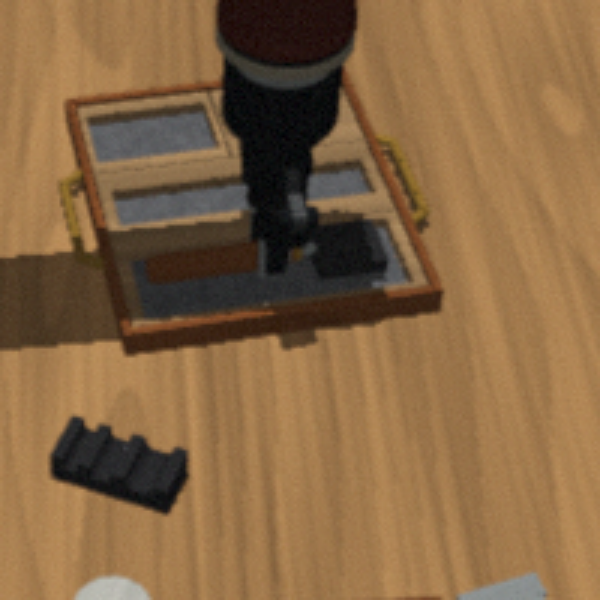

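The picture shows the paddle level in the gripper over the wide recess, with the handle end (150,262) and pad (350,250) inside the outline. I lower it, open partway and lift.

```bash
python3 -m inch '0 0 0 1 -1 5 0;0 0 0 1 -1 9 0;0 0 0 1 -1 9 0;0 0 0 1 -1 9 0.4;0 0 0 1 -1 9 0.4;0 0 0 1 -1 9 0.4'; python3 -m inch '0 0 0 0 0 -40 0.4;0 0 0 0 0 -90 0.4;0 0 0 0 0 -130 1;0 0 0 0 0 -130 1;0 0 0 0 0 -130 1'|head -2;  python3 go.py 598 -340.5 120 1.69
```

```text
time_s: 6.65
position: [539.3, 87.2, 13.2]
orientation: [[-0.988, -0.157, -0.0], [-0.157, 0.988, -0.0], [0.0, -0.0, -1.0]]
wrist_force: [1.0, 0.3, 0.4]
opening: 0.401
grasp_force: 0.0
time_s: 7.28
position: [538.9, 87.2, 142.7]
rot [ 0.    -0.001  0.038] d [   8.6 -431.7   22.7] dist 432.0 rows 6.9 t 7.275 open 0.989 f [-1.   0.1  0.6] 0.0
```

```bash
python3 -m inch '0 0 0.038 1 -62 3 1;0 0 0.038 2 -124 7 1;0 0 0.038 4 -186 10 1;0 0 0.038 5 -248 14 1;0 0 0.038 6 -310 17 1;0 0 0.038 8 -372 20 1;0 0 0.038 9 -432 23 1;0 0 0.038 9 -432 23 1'|head -2; python3 -m inch '0 0 0 0 0 0 1;0 0 0 0 0 0 1'|head -2; python3 go.py 598 -340.5 6 1.69
```

```text
time_s: 8.28
position: [594.6, -347.3, 117.7]
time_s: 8.52
position: [598.3, -339.0, 119.5]
rot [ 0.001 -0.001  0.002] d [  0.4  -1.6 113.5] dist 114.0 rows 1.8 t 8.525 open 1.001 f [ 0.9 -0.2  0.3] 0.0
```

```bash
python3 -m inch '0 0 0 0 -1 50 1;0 0 0 0 -1 95 1;0 0 0 0 -1 114 1;0 0 0 0 -1 114 1;0 0 0 0 -1 114 1'|head -2; python3 -m inch '0 0 0 0 0 0 0;0 0 0 0 0 0 0;0 0 0 0 0 0 0;0 0 0 0 0 0 0;0 0 0 0 0 0 0;0 0 0 0 0 0 0'; python3 -m inch '0 0 0 0 0 -50 0;0 0 0 0 0 -100 0;0 0 0 0 0 -115 0;0 0 0 0 0 -115 0;0 0 0 0 0 -115 0';  python3 go.py 527.7 166 120 1.728
```

```text
time_s: 9.15
position: [599.4, -342.4, 8.4]
time_s: 9.9
position: [598.4, -342.1, 6.9]
orientation: [[-0.993, -0.119, 0.001], [-0.119, 0.993, -0.0], [-0.001, -0.0, -1.0]]
wrist_force: [-1.4, 0.8, 5.6]
opening: 0.235
grasp_force: 58.9
time_s: 10.52
position: [597.4, -341.2, 119.3]
orientation: [[-0.993, -0.119, -0.002], [-0.119, 0.993, 0.001], [0.002, 0.002, -1.0]]
wrist_force: [0.2, -0.2, -1.7]
opening: 0.236
grasp_force: 59.3
rot [ 0.002 -0.002 -0.038] d [  8.8 511.9   0.1] dist 512.0 rows 8.2 t 10.525 open 0.236 f [ 0.2 -0.2 -1.7] 59.310396909713745
```

```bash
python3 -m inch '0 0 -0.038 1 62 0 0;0 0 -0.038 2 124 0 0;0 0 -0.038 3 186 0 0;0 0 -0.038 5 248 0 0;0 0 -0.038 6 310 0 0;0 0 -0.038 7 372 0 0;0 0 -0.038 8 434 0 0;0 0 -0.038 9 496 0 0'|head -2; python3 -m inch '0 0 0 0 10 0 0;0 0 0 0 10 0 0;0 0 0 0 10 0 0;0 0 0 0 10 0 0'|head -2; python3 go.py 527.7 166 22 1.728
```

```text
time_s: 11.52
position: [528.8, 151.3, 119.9]
time_s: 12.02
position: [529.0, 157.5, 121.2]
rot [-0.    -0.    -0.003] d [-0.1  8.6 99.2] dist 100.0 rows 1.6 t 12.025 open 0.235 f [-0.5  0.3 -0.4] 59.36222568154335
```

```bash
python3 -m inch '0 0 0 0 8.6 0 0;0 0 0 0 8.6 50 0;0 0 0 0 8.6 85 0;0 0 0 0 8.6 97 0;0 0 0 0 8.6 97 0;0 0 0 0 8.6 97 0'|head -4;python3 go.py 527.7 166 20 1.728;python3 -c "
from h import *
cv2.imwrite('pics/p2.png',cv2.resize(robot.snapshot('side')[100:300,270:470],None,fx=3,fy=3))"
```

```text
time_s: 12.78
position: [528.4, 168.3, 25.8]
orientation: [[-0.988, -0.156, 0.002], [-0.156, 0.988, 0.001], [-0.002, 0.001, -1.0]]
wrist_force: [-0.1, -0.4, -0.9]
rot [ 0.001  0.002 -0.   ] d [ 1.1 -2.1  5.8] dist 6.0 rows 0.1 t 12.775 open 0.234 f [-0.1 -0.4 -0.9] 59.3606798350811
```

View pics/p2.png

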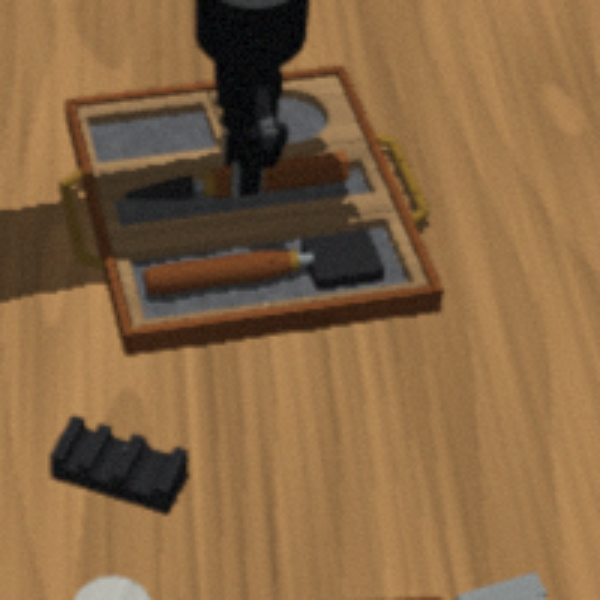

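The paddle lies flat in the wide recess (265,268). The reamer hovers level over the narrow recess, from its tip (125,190) to its handle end (345,165). I lower to about 18 mm with the fingertips at the insert top, then release.

```bash
python3 -m inch '0 0 0 1 -2 4 0;0 0 0 1 -2 7 0;0 0 0 1 -2 7 0;0 0 0 1 -2 7 0'|tail -6; python3 go.py 527.7 166 17 1.728
```

```text
time_s: 13.32
position: [526.7, 165.7, 17.3]
orientation: [[-0.988, -0.157, -0.0], [-0.157, 0.988, -0.0], [0.0, -0.0, -1.0]]
wrist_force: [0.1, 0.3, -0.4]
opening: 0.23
grasp_force: 59.4
rot [-0. -0.  0.] d [-1.1  0.1  0.3] dist 1.0 rows 0.0 t 13.325 open 0.23 f [ 0.1  0.3 -0.4] 59.363661110401154
```

```bash
python3 -m inch '0 0 0 0 0 0 0.35;0 0 0 0 0 0 0.35;0 0 0 0 0 0 0.4;0 0 0 0 0 -40 0.5;0 0 0 0 0 -90 1;0 0 0 0 0 -110 1;0 0 0 0 0 -110 1;0 0 0 0 0 -110 1'|tail -6; python3 go.py 429 -82.3 120 1.152
```

```text
time_s: 14.32
position: [526.2, 165.3, 126.5]
orientation: [[-0.988, -0.156, -0.001], [-0.156, 0.988, -0.001], [0.001, -0.001, -1.0]]
wrist_force: [-1.0, 0.0, -0.2]
opening: 1.002
grasp_force: 0.0
rot [-0.001 -0.001  0.576] d [ 134.7 -229.4    6.8] dist 266.0 rows 4.3 t 14.325 open 1.002 f [-1.   0.  -0.2] 0.0
```

```bash
python3 -m inch '0 0 0.15 30 -51 2 1;0 0 0.3 60 -102 3 1;0 0 0.45 90 -153 5 1;0 0 0.576 120 -204 6 1;0 0 0.576 135 -229 7 1;0 0 0.576 135 -229 7 1;0 0 0.576 135 -229 7 1;0 0 0.576 135 -229 7 1'|head -2; python3 go.py 429 -82.3 8 1.152
```

```text
time_s: 15.32
position: [429.4, -80.6, 120.0]
rot [-0.001 -0.     0.002] d [ -0.4  -1.6 112. ] dist 112.0 rows 1.8 t 15.325 open 0.998 f [0.6 1.  0.3] 0.0
```

```bash
python3 -m inch '0 0 0 0 -1.5 50 1;0 0 0 0 -1.5 95 1;0 0 0 0 -1.5 112 1;0 0 0 0 -1.5 112 1;0 0 0 0 -1.5 112 1'|head -2; python3 -m inch '0 0 0 0 0 0 0;0 0 0 0 0 0 0;0 0 0 0 0 0 0;0 0 0 0 0 0 0;0 0 0 0 0 0 0;0 0 0 0 0 0 0'; python3 -m inch '0 0 0 0 0 -50 0;0 0 0 0 0 -100 0;0 0 0 0 0 -112 0;0 0 0 0 0 -112 0;0 0 0 0 0 -112 0';  python3 go.py 462.9 236.7 120 1.728
```

```text
time_s: 15.95
position: [429.3, -82.7, 9.0]
time_s: 16.7
position: [429.0, -82.8, 9.0]
orientation: [[-0.914, 0.407, 0.001], [0.407, 0.914, 0.001], [-0.0, 0.001, -1.0]]
wrist_force: [-3.1, 1.5, 12.8]
opening: 0.403
grasp_force: 58.9
time_s: 17.32
position: [427.5, -82.8, 119.0]
orientation: [[-0.914, 0.407, -0.002], [0.407, 0.914, -0.0], [0.002, -0.001, -1.0]]
wrist_force: [0.9, -0.4, -1.4]
opening: 0.4
grasp_force: 61.5
rot [-0.001 -0.002 -0.576] d [ 97.6 306.3  -1.2] dist 321.0 rows 5.1 t 17.325 open 0.4 f [ 0.9 -0.4 -1.4] 61.4581435918808
```

```bash
python3 -m inch '0 0 -0.15 18 56 0 0;0 0 -0.3 36 112 0 0;0 0 -0.45 54 168 0 0;0 0 -0.576 72 224 0 0;0 0 -0.576 89 280 0 0;0 0 -0.576 98 307 0 0;0 0 -0.576 98 307 0 0;0 0 -0.576 98 307 0 0'|head -2; python3 -m inch '0 0 0 0 0 0 0;0 0 0 0 0 0 0'|head -2; python3 go.py 463 237.2 20 1.728
```

```text
time_s: 18.32
position: [463.6, 235.6, 119.2]
time_s: 18.58
position: [464.0, 236.5, 120.4]
rot [ 0.    -0.    -0.002] d [  0.9   0.9 100.4] dist 100.0 rows 1.6 t 18.575 open 0.4 f [ 0.1 -0.2 -0.6] 61.37000173330307
```

```bash
python3 -m inch '0 0 0 1 1 50 0;0 0 0 1 1 85 0;0 0 0 1 1 95 0;0 0 0 1 1 95 0;0 0 0 1 1 95 0'|head -4;python3 go.py 463 237.2 18.5 1.728;python3 -c "
from h import *
a=cv2.resize(robot.snapshot('side')[100:230,270:420],None,fx=2.6,fy=2.6);b=cv2.resize(robot.snapshot('top')[140:270,165:315],None,fx=2.6,fy=2.6)
cv2.imwrite('pics/p3.png',np.hstack([a,b]))"
```

```text
time_s: 19.2
position: [463.8, 238.7, 26.8]
orientation: [[-0.988, -0.156, 0.002], [-0.156, 0.988, 0.001], [-0.002, 0.001, -1.0]]
wrist_force: [0.8, -0.4, -1.4]
rot [ 0.001  0.002 -0.   ] d [ 1.  -1.4  8.3] dist 8.0 rows 0.1 t 19.2 open 0.397 f [ 0.8 -0.4 -1.4] 61.34164273738861
```

View pics/p3.png

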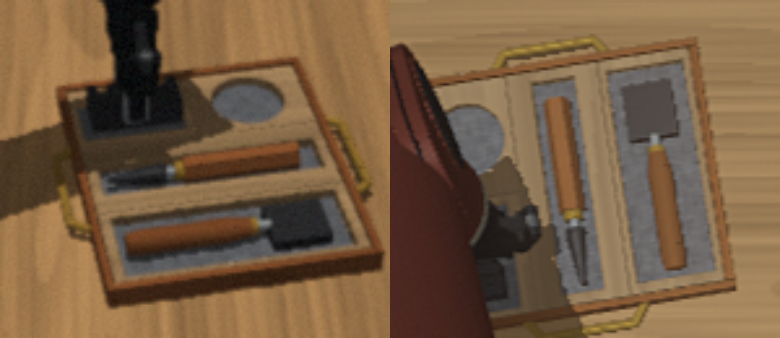

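The reamer lies in the narrow recess (565,190 in the right half) and the paddle in the wide one (655,170). The roller hovers over the oblong recess (135,105 in the left half). I lower and release it, then go to the jar.

```bash
python3 -m inch '0 0 0 1 -1.4 5 0;0 0 0 1 -1.4 8 0;0 0 0 1 -1.4 8 0;0 0 0 1 -1.4 8 0'|tail -6;python3 -m inch '0 0 0 0 0 0 0.5;0 0 0 0 0 0 0.5;0 0 0 0 0 0 0.5;0 0 0 0 0 -40 0.5;0 0 0 0 0 -90 0.6;0 0 0 0 0 -110 1;0 0 0 0 0 -110 1;0 0 0 0 0 -110 1'|tail -6; python3 go.py 424.6 -220.4 130 1.45; python3 -c "
from h import *
print(onz('top',(320+361/4-.5,138+457/4-.5),55))"
```

```text
time_s: 19.8
position: [461.9, 236.6, 18.1]
orientation: [[-0.988, -0.156, -0.001], [-0.156, 0.988, 0.0], [0.001, 0.0, -1.0]]
wrist_force: [-5.8, -3.5, 13.2]
opening: 0.402
grasp_force: 62.9
time_s: 20.8
position: [461.4, 236.4, 126.3]
orientation: [[-0.988, -0.157, -0.001], [-0.157, 0.988, -0.001], [0.001, -0.001, -1.0]]
wrist_force: [0.2, -0.0, 0.3]
opening: 1.002
grasp_force: 0.0
rot [-0.001 -0.001  0.278] d [ 107.9 -445.4   -3.3] dist 458.0 rows 7.3 t 20.8 open 1.002 f [ 0.2 -0.   0.3] 0.0
[ 423.536 -220.138]
```

```bash
python3 -m inch '0 0 0 15 -60 0 1;0 0 0 29 -120 -1 1;0 0 0 43 -180 -1 1;0 0 0 58 -240 -2 1;0 0 0 73 -300 -2 1;0 0 0 87 -360 -3 1;0 0 0 102 -420 -3 1;0 0 0 108 -445 -3 1'|head -2; python3 -m inch '0 0 0 0 0 0 1;0 0 0 0 0 0 1;0 0 0 0 0 0 1'|head -2; python3 go.py 424 -220.3 15 1.728
```

```text
time_s: 21.8
position: [423.3, -223.1, 129.6]
time_s: 22.18
position: [425.1, -218.5, 129.9]
rot [ 0.    -0.001  0.002] d [  1.3  -1.7 114.9] dist 115.0 rows 1.8 t 22.175 open 1.002 f [-0.1  0.6  0. ] 0.0
```

```bash
python3 -m inch '0 0 0 1 -1.7 50 1;0 0 0 1 -1.7 90 1;0 0 0 1 -1.7 114 1;0 0 0 1 -1.7 114 1;0 0 0 1 -1.7 114 1'|head -4; python3 -m inch '0 0 0 0 0 0 0;0 0 0 0 0 0 0;0 0 0 0 0 0 0;0 0 0 0 0 0 0;0 0 0 0 0 0 0;0 0 0 0 0 0 0'; python3 -m inch '0 0 0 0 0 -30 0;0 0 0 0 0 -60 0;0 0 0 0 0 -90 0;0 0 0 0 0 -105 0;0 0 0 0 0 -105 0;0 0 0 0 0 -105 0';  python3 go.py 567.5 253.8 120 1.728
```

```text
time_s: 22.8
position: [424.9, -221.4, 17.2]
orientation: [[-0.988, -0.157, 0.001], [-0.157, 0.988, -0.0], [-0.001, -0.0, -1.0]]
wrist_force: [0.0, 0.4, 0.4]
time_s: 23.55
position: [424.9, -221.5, 17.4]
orientation: [[-0.988, -0.157, 0.001], [-0.157, 0.988, 0.001], [-0.001, 0.001, -1.0]]
wrist_force: [-4.2, 3.1, 14.6]
opening: 0.544
grasp_force: 59.5
time_s: 24.3
position: [423.8, -221.1, 120.4]
orientation: [[-0.988, -0.157, -0.001], [-0.157, 0.988, 0.0], [0.001, 0.001, -1.0]]
wrist_force: [0.4, -0.5, -1.8]
opening: 0.541
grasp_force: 62.4
rot [ 0.001 -0.001  0.   ] d [-216.5  446.5    0.5] dist 496.0 rows 7.9 t 24.3 open 0.541 f [ 0.4 -0.5 -1.8] 62.43755578994751
```

```bash
python3 -m inch '0 0 0 -15 30 0 0;0 0 0 -39 80 0 0;0 0 0 -63 130 0 0;0 0 0 -87 180 0 0;0 0 0 -111 230 0 0;0 0 0 -136 280 0 0;0 0 0 -160 330 0 0;0 0 0 -184 380 0 0'|head -2; python3 -m inch '0 0 0 -20 40 0 0;0 0 0 -32 66 0 0;0 0 0 -32 66 0 0;0 0 0 -32 66 0 0;0 0 0 -32 66 0 0'|head -2; python3 go.py 568 254.5 27 1.728
```

```text
time_s: 25.3
position: [546.2, 184.0, 119.6]
time_s: 25.92
position: [567.6, 251.2, 120.9]
rot [-0.001 -0.001 -0.002] d [-0.9  3.3 93.9] dist 94.0 rows 1.5 t 25.925 open 0.54 f [ 0.7 -0.4 -1.1] 62.47248888015747
```

```bash
python3 -m inch '0 0 0 -1 3 30 0;0 0 0 -1 3 60 0;0 0 0 -1 3 80 0;0 0 0 -1 3 85 0;0 0 0 -1 3 85 0;0 0 0 -1 3 85 0'|head -4;python3 go.py 568 254.5 27 1.728;python3 -c "
from h import *
a=cv2.resize(robot.snapshot('side')[90:220,280:430],None,fx=2.6,fy=2.6);b=cv2.resize(robot.snapshot('top')[140:270,165:315],None,fx=2.6,fy=2.6)
cv2.imwrite('pics/p4.png',np.hstack([a,b]))"
```

```text
time_s: 26.68
position: [569.0, 256.0, 37.5]
orientation: [[-0.988, -0.156, 0.001], [-0.156, 0.988, 0.001], [-0.002, 0.001, -1.0]]
wrist_force: [0.6, -0.6, -2.0]
rot [ 0.001  0.002 -0.   ] d [ 1.3 -1.4 10.4] dist 11.0 rows 0.2 t 26.675 open 0.545 f [ 0.6 -0.6 -2. ] 62.47278928756714
```

View pics/p4.png

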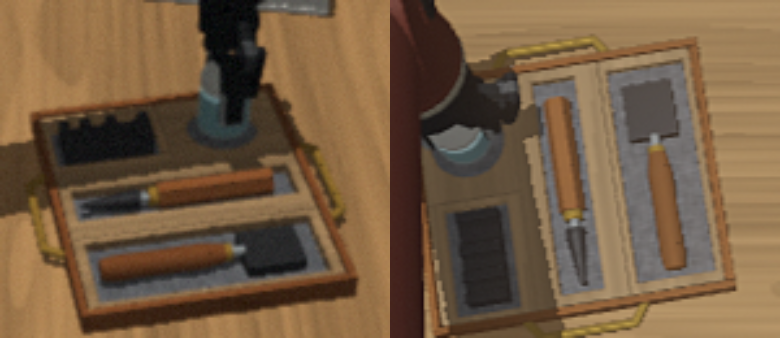

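The roller is seated in the oblong recess (480,258), and the jar is upright over the round one (222,115 in the left half). I lower it until it touches.

```bash
python3 -m inch '0 0 0 1 -1 4 0;0 0 0 1 -1 7 0;0 0 0 1 -1 9 0;0 0 0 1 -1 10 0;0 0 0 1 -1 10 0;0 0 0 1 -1 10 0'|tail -6;python3 go.py 568 254.5 26.4 1.728
```

```text
time_s: 27.52
position: [567.3, 254.7, 26.5]
orientation: [[-0.988, -0.156, -0.0], [-0.156, 0.988, 0.0], [0.0, 0.0, -1.0]]
wrist_force: [-3.7, -0.6, 5.8]
opening: 0.541
grasp_force: 63.4
rot [ 0. -0. -0.] d [-0.7 -0.3  0.1] dist 1.0 rows 0.0 t 27.525 open 0.541 f [-3.7 -0.6  5.8] 63.44338774681091
```

Touching the floor (5.8 N). I release, rise and move clear of the view.

```bash
python3 -m inch '0 0 0 0 0 0 0.65;0 0 0 0 0 0 0.7;0 0 0 0 0 0 0.7;0 0 0 0 0 -20 0.7;0 0 0 0 0 -60 0.7;0 0 0 0 0 -110 0.8;0 0 0 0 0 -160 1;0 0 0 0 0 -180 1'|tail -6; python3 -m inch '0 0 0 0 -60 0 1;0 0 0 0 -120 0 1;0 0 0 0 -180 0 1;0 0 0 0 -240 0 1;0 0 0 0 -300 0 1;0 0 0 0 -350 0 1;0 0 0 0 -350 0 1;0 0 0 0 -350 0 1'|tail -6;python3 -c "
from h import *
t=robot.snapshot('top')
cv2.imwrite('pics/end_s.png',cv2.resize(robot.snapshot('side')[90:400,270:480],None,fx=1.9,fy=1.9))
b=cv2.convertScaleAbs(cv2.resize(t[148:278,165:305],None,fx=4.5,fy=4.5,interpolation=cv2.INTER_CUBIC),alpha=1.4,beta=10)
cv2.imwrite('pics/end_t.png',b)
a=cv2.imread('pics/top0.png'); print(cv2.absdiff(a,t)[138:285,375:430].mean(),cv2.absdiff(a,t)[230:283,440:480].mean())"
```

```text
time_s: 28.52
position: [568.9, 254.8, 211.0]
orientation: [[-0.988, -0.156, 0.005], [-0.156, 0.988, 0.003], [-0.005, 0.002, -1.0]]
wrist_force: [0.0, -0.6, -0.7]
opening: 0.998
grasp_force: 0.0
time_s: 29.52
position: [622.1, -90.5, 206.4]
orientation: [[-0.988, -0.156, -0.0], [-0.156, 0.988, 0.0], [0.0, 0.001, -1.0]]
wrist_force: [0.8, 1.5, -0.6]
opening: 1.006
grasp_force: 0.0
20.542857142857144 18.316666666666666
```

View pics/end_t.png

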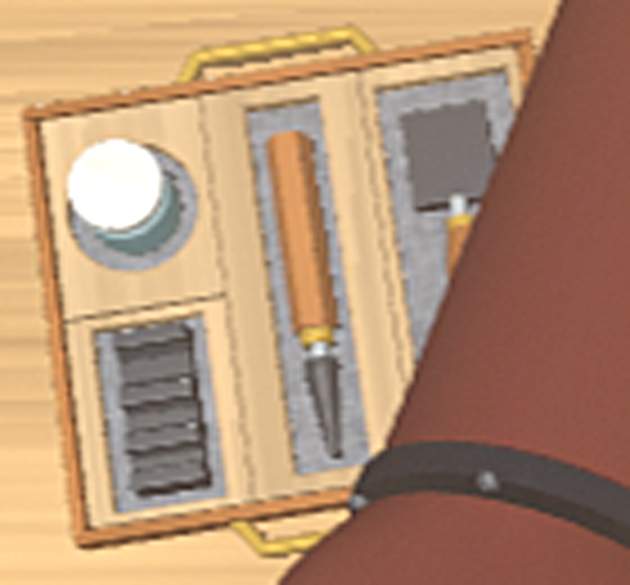

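View pics/end_s.png

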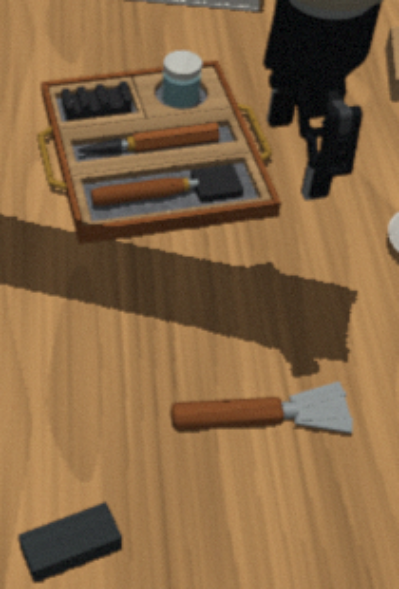

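All four things sit in their recesses: jar (115,190), roller (165,410), reamer (305,290) and paddle (450,155). The scraper and block are in their places. One last numeric check before handing in.

```bash
python3 -c "
from h import *
d=np.array([.9876,.1567]);n=np.array([-.1567,.9876]);c=np.array([527.7,166])
for k,x,y,z,u,v in(('jar',115,186,64,53,80.5),('roller',166,408,33,-53,80.5),('pad',450,155,21,55,-80),('reamTip',336,456,17,-88,0),('reamEnd',289,136,24,78,0)):
  q=onz('top',(165+x/4.5-.5,148+y/4.5-.5),z)-c; print(k,(q@d-u).round(1),(q@n-v).round(1))"
```

```text
jar -1.7 0.9
roller -1.5 -4.3
pad -2.1 0.9
reamTip -0.8 -0.7
reamEnd -2.8 -1.0
```

```bash
python3 -c "
from bench import robot
print(robot.finish_job())"
```

```text
the job is handed in; nothing more can be done
None
```

The paddle, reamer, roller and jar are each in their own recess, within about 5 mm of centre by my last camera check; I didn't touch the scraper or steel block, and the job is handed in at about 30 s (no verdict was shown).

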